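# Find the jewellery case that rattles and hold it out

### The job

Three closed bracelet cases (red, blue, green) stand on the black inlaid board, and in one of them a bead has come loose: lift and shake them to find which one rattles. Set the two sound cases down gently, lid up and flat, side by side in the wooden dispatch tray, and finish holding the rattling one out to the master jeweller, still and level in the gripper, a good hand's breadth or two above the middle of the red leather pad. Do not put that one down or let go of it at the end, and leave the jar, the loupe and the ring cone as they stand.

Things in the scene. Friction and masses are not known exactly. Their poses are not given: they have to be found in the camera images.
- case_red: Red bracelet case with brass clasps, kept shut: stiff box, 160 mm long (its x), 54 wide (its y; grasp across this), 40 high; origin at the centre of its underside, z up through the lid. In one of the three cases, of any colour by chance, a solid 100 g bead, 28 mm across, rolls free inside: 124 mm of travel along x, 18 along y, 4 up and down.
- case_blue: Blue bracelet case with brass clasps, kept shut: stiff box, 160 mm long (its x), 54 wide (its y; grasp across this), 40 high; origin at the centre of its underside, z up through the lid. Shaken end to end the loose bead knocks; tipped 20 degrees or more it runs to the low end within a second and stays when levelled, shifting the weight felt at the tool. In the other two nothing moves.
- case_green: Green bracelet case with brass clasps, kept shut: stiff box, 160 mm long (its x), 54 wide (its y; grasp across this), 40 high; origin at the centre of its underside, z up through the lid. The cases weigh 0.12 to 0.48 kg in all; their weights differ widely by chance, so weight is no sure sign of the one that rattles.
- board: Black lacquered display board with white and silver inlay, fixed: 200 x 390 x 5 mm (its x, y, z), on which the three cases stand at the start, side by side along its y about 135 mm apart, their length about along its x; origin at the centre of its underside. It lies to the robot's left or right, the tray on the other side
- tray: Open wooden dispatch tray with a cork floor, fixed: outside 230 x 310 x 26 mm (its x, y, z), walls 6 mm, inner floor 6 mm above its underside, 218 x 298 mm inside: room for two cases side by side along its y, their length along its x; origin at the centre of its underside, on the table
- pad_top (a point): Centre of the top face (axes as the pad's, z up) of the master's hand-over pad, a red leather pad in a dark wooden frame, fixed on the far side of the table, 120 x 200 mm (x, y) and 6 mm high. The rattling case is held in the air above this point
- jar: Bystander: glass bead jar with brass cap, 54 mm across, 62 mm high, standing left or right of the pad; origin at the centre of its underside
- loupe: Bystander: black eye loupe, 34 mm across (38 at its steel rim), 26 mm high, standing left or right of the pad; origin at the centre of its underside
- ring_cone: Bystander: dark wooden ring cone with one gold ring, 52 mm across the foot, 70 mm high, standing beyond the pad; origin at the centre of its underside
Things that resemble listed ones, but are neither listed nor needed, are in the scene too. What is shaped like the case_green but orange or white is not meant.

How it is judged:
By the outcome, as a careful person would: the job done as asked, in the order asked, and still so for the second after the job is handed in, while the arm keeps its last pose, push and grip.
It also fails if it takes over 72 s, if anything falls off the work surface, if the arm or the gripper's body presses on something with over 40 N, if the wrist force passes 120 N, or if a joint passes its speed limit or range.

### The arm

A 6-joint arm with a two-finger parallel gripper is mounted at the origin on the work surface. World frame = base frame: x ahead of the robot, y to its left, z up, the work surface at z = 0. Lengths are in m, angles in rad, forces in N, time in s.
With the tool pointing down it reaches from about 0.35 to 0.85 m from the base axis. Payload 8.1 kg.
Tool frame: the origin (TCP) lies midway between the tips of the shut fingers; the grasp point (between the pads) lies 19 mm behind it; z points along the fingers, y is the line along which they close (so a half turn about z gives the same grasp; the last joint's range is limited). The gripper opens to 93 mm and grips with 3 to 60 N. Pads are 15 mm wide; open, the fingers measure 128 mm over their backs; the gripper's body (75 mm by 188 mm) begins 65 mm behind the grasp point.
Start: joints at [1.022, 0.13, 1.488, -0, 1.523, -0.085], TCP at [0.268, 0.537, 0.219] pointing down, gripper open.
Joint ranges: [-2.96, 2.96], [-0.89, 2.26], [0.02, 2.5], [-1.34, 4.48], [0, 2.73], [-2.66, 2.66]. Speed limits (rad/s): [2.39, 2.39, 2.79, 3.14, 3.14, 3.14].

### API

Orientations are given as a rotation vector (axis times angle).
In Python, from plant import read_state, read_camera, camera_model, close_job gives the robot as it stands. The module is installed in compiled form; this text tells all that it offers.
- The arm moves only by the tool carry_out, never from a script. Its argument "moves" is a list of rows, each an object of numbers: "jaw": the finger opening in m, from 0 to 0.093; "dx", "dy", "dz": the shift along the tool's x, y, z in m; "yaw": the turn about the tool's z in rad. In form: [{"jaw": .., "dx": .., "dy": .., "dz": .., "yaw": ..}, ...]. A call has 1 to 8 rows; each row shifts and turns the commanded pose from where the row before left it, along the tool's axes as they then stand; what a row does not reach is not made up. A row lasts 1/8 s, in which the tool goes at most 62.5 mm and 10.7 degrees, less where a joint would pass 70% of its speed; a pose out of reach is approached as far as the arm can. A call is refused whole if a number of a shift passes 0.0625 or a number of a turn 0.188, either way. A call with a gripper value outside its range is refused whole. The fingers move at their own pace and stop on an object; "grip_force" is the grip in N (left out, the last holds). Time passes only in rows, so rows that do not move let the fingers close. It gives the time, the measured TCP pose, the force, the opening and the grip force at its end, in the units of the state.
- read_state(): the state, without advancing time (a new reading comes with each control period).
- read_camera(name): name is "scene" or "top" or "wrist"; returns the picture (420x560x3 uint8, red, green, blue); there is no depth.
- camera_model(name): a dict with "camera_matrix" (3x3 intrinsics, pixels), "k1" (the pictures are not rectified: a ray, as slopes to the right and down, at radius r is drawn at 1 + k1 r^2 times it, then the intrinsics apply), "view" (4x4, takes a point from world to camera coordinates). Camera axes: x right, y up, looking along -z (the intrinsics and any distortion apply to the point x, -y, -z); pixel columns grow to the right and rows downward; lengths in m; the calibration is good to about 2 mm. A picture is of the moment at which its call begins: read the wrist's pose just before it. camera_model takes no time and is no camera call; for the wrist camera it gives the pose at the moment of the call.
- close_job(): hands the job in; it is judged then, once.
The state is a dict: "t": time; "q": joint angles; "dq": joint speeds; "joint_torque": joint torques, N m; "tool_pos": TCP position; "orientation": TCP orientation; "force": force on the tool from outside, world axes, zero at the start; "wrist_torque": the same for the moment, N m; "opening": finger opening in m; "gripper_force": force on a finger pad.
Only numpy, scipy, OpenCV 4.12 (cv2) and the standard library are available. Lean on these libraries where they do the work, as an engineer would, in place of code of your own. Each camera call takes 0.05 s, during which the arm holds its last target. There are 200 camera calls.

## Working session

There is one attempt and no reset: what is moved stays moved. The work goes in short steps, Python scripts to look and compute and a tool call to move; the robot and the scene stay as the last step left them, time stands still between calls to the robot, and variables do not carry over. Pictures are saved under pics/ and viewed, at most 10 in all, crops included, and the job is handed in when it is done.

Besides the shell and the picture viewer there is one more tool, called after ">>>" as name(argument=value, ...), one argument or row to a line, values as JSON. carry_out: Moves the arm, as the interface text tells. Its arguments: {"type":"object","properties":{"moves":{"type":"array","items":{"type":"object","properties":{"jaw":{"type":"number"},"dx":{"type":"number"},"dy":{"type":"number"},"dz":{"type":"number"},"yaw":{"type":"number"}}}},"grip_force":{"type":"number"}},"required":["moves"]}

```bash
mkdir -p pics
cat > h.py <<'E'
import numpy as np, cv2
from plant import *
def ray(m,u,v):
    K=np.array(m["camera_matrix"]);x=(u-K[0,2])/K[0,0];y=(v-K[1,2])/K[1,1]
    a,b=x,y
    for _ in range(20):
        s=1+m["k1"]*(a*a+b*b);a,b=x/s,y/s
    V=np.array(m["view"]);R=V[:3,:3];t=V[:3,3]
    return -R.T@t, R.T@np.array([a,-b,-1.])
def pt(m,u,v,z):
    o,d=ray(m,u,v);return o+d*(z-o[2])/d[2]
E
python3 - <<'E'
from h import *
for n in("scene","top"):
    im=read_camera(n);cv2.imwrite(f"pics/{n}0.png",im[...,::-1]);m=camera_model(n);print(n,np.round(ray(m,280,210),3).tolist())
s=read_state();print({k:np.round(v,3).tolist() for k,v in s.items()})
E
```

```text
scene [[1.249, 0.275, 0.684], [-0.715, -0.352, -0.604]]
top [[0.391, -0.078, 0.981], [0.132, -0.013, -0.991]]
{'t': 0.1, 'q': [1.022, 0.131, 1.489, 0.0, 1.523, -0.085], 'dq': [-0.002, -0.001, -0.003, 0.001, 0.001, 0.0], 'joint_torque': [0.002, -56.135, -49.309, 0.077, 0.029, -0.0], 'tool_pos': [0.268, 0.536, 0.218], 'orientation': [-0.722, -3.057, 0.002], 'force': [0.223, 0.404, 0.487], 'wrist_torque': [-0.008, -0.03, 0.047], 'gripper_force': 0.0, 'opening': 0.093}
```

View pics/top0.png

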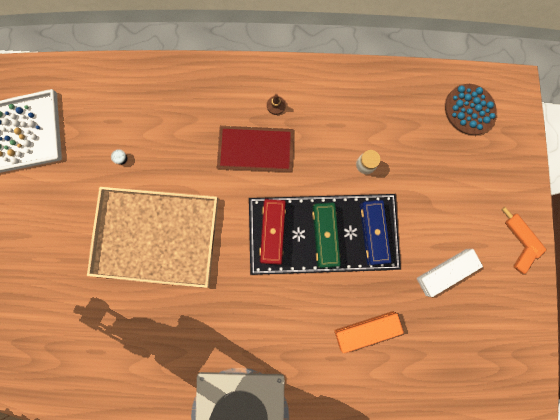

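View pics/scene0.png

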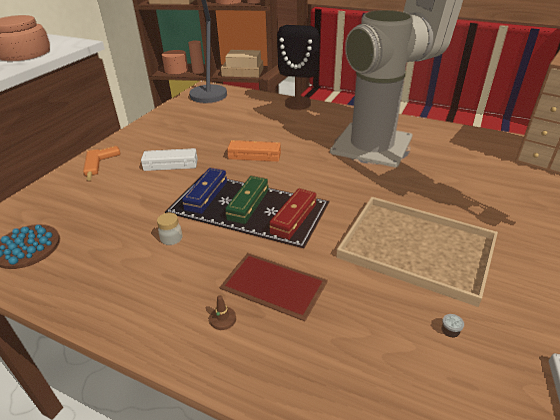

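The top view shows the tray at left (155,238), the board at right (325,235) with red (272,232), green (327,235) and blue (377,232). The pad is at (256,149), with the jar, loupe and cone around it. The scene view agrees.

Run:
```python
from h import *
m=camera_model("top");im=cv2.imread("pics/top0.png");hsv=cv2.cvtColor(im,cv2.COLOR_BGR2HSV)
M={"red":(0,150,90,8,255,255),"green":(50,90,40,85,255,255),"blue":(108,100,60,128,255,255)}
B={"red":(255,195,290,270),"green":(308,195,345,272),"blue":(358,195,398,270)}
for c,r in M.items():
    k=cv2.inRange(hsv,r[:3],r[3:]);
    if c=="red":k|=cv2.inRange(hsv,(174,150,90),(180,255,255))
    x0,y0,x1,y1=B[c];z=np.zeros_like(k);z[y0:y1,x0:x1]=k[y0:y1,x0:x1]
    # lid pixels -> lid plane
    ys,xs=np.nonzero(z);P=np.array([pt(m,a,b,.045)[:2] for a,b in zip(xs,ys)],np.float32)
    R=cv2.minAreaRect(P);print(c,R)
for n,(u,v,z) in {"redknob":(272.5,231,.047),"greenknob":(327,235,.047),"blueknob":(377,232,.047),"jar":(370,160,.06),"loupe":(119,157,.026),"cone":(276,102,.05)}.items():print(n,np.round(pt(m,u,v,z),3))
for n,z,cs in(("tray",.026,((102,189),(216,198),(208,286),(89,275))),("pad",.006,((219,127),(294,129),(292,172),(218,169))),("board",.005,((249,198),(396,194),(400,269),(251,273)))):
    Q=np.array([pt(m,*c,z)[:2] for c in cs],np.float32);print(n,np.round(Q,3).tolist(),Q.mean(0),cv2.minAreaRect(Q))
```

```text
red ((0.4625280797481537, -0.07242658734321594), (0.054042063653469086, 0.1586531549692154), 87.88472747802734)
green ((0.45662587881088257, -0.2055295705795288), (0.16034725308418274, 0.05786517634987831), 5.259920120239258)
blue ((0.4660896956920624, -0.32857948541641235), (0.15876148641109467, 0.061128370463848114), 6.756748676300049)
redknob [ 0.462 -0.073  0.047]
greenknob [ 0.455 -0.208  0.047]
blueknob [ 0.465 -0.333  0.047]
jar [ 0.645 -0.315  0.06 ]
loupe [0.649 0.334 0.026]
cone [ 0.797 -0.075  0.05 ]
tray [[0.5630000233650208, 0.3720000088214874], [0.5450000166893005, 0.0729999989271164], [0.3240000009536743, 0.08399999886751175], [0.34200000762939453, 0.3889999985694885]] [0.44329184 0.22950497] ((0.443327397108078, 0.230036199092865), (0.3051234185695648, 0.22175505757331848), 86.63189697265625)
pad [[0.7419999837875366, 0.07699999958276749], [0.7400000095367432, -0.12399999797344208], [0.621999979019165, -0.12099999934434891], [0.6259999871253967, 0.07400000095367432]] [ 0.68245995 -0.02338155] ((0.6817653775215149, -0.02332962304353714), (0.20130124688148499, 0.11843139678239822), 89.7035903930664)
board [[0.550000011920929, -0.009999999776482582], [0.5699999928474426, -0.3970000147819519], [0.37400001287460327, -0.40400001406669617], [0.3569999933242798, -0.019999999552965164]] [ 0.46280935 -0.20784152] ((0.46202316880226135, -0.20836663246154785), (0.19652605056762695, 0.3880176544189453), 2.886060953140259)
```

>>> carry_out(
  moves=[
    {"dx":-0.0405,"dy":-0.0416},
    {"dx":-0.0405,"dy":-0.0416},
    {"dx":-0.0405,"dy":-0.0416},
    {"dx":-0.0405,"dy":-0.0416},
    {"dx":-0.0405,"dy":-0.0416},
    {"dx":-0.0405,"dy":-0.0416},
    {"dx":-0.0405,"dy":-0.0416},
    {"dx":-0.0405,"dy":-0.0416},
  ],
)

```text
invalid input at $.moves[0]: expected keys jaw, dx, dy, dz, yaw
```

>>> carry_out(
  moves=[
    {"dx":-0.0405,"dy":-0.0416},
    {"dx":-0.0405,"dy":-0.0416},
    {"dx":-0.0405,"dy":-0.0416},
    {"yaw":-0.143},
    {"yaw":-0.143},
    {"yaw":-0.143},
    {"dz":0.0},
    {"dz":0.0},
  ],
)

```text
invalid input at $.moves[0]: expected keys jaw, dx, dy, dz, yaw
```

```bash
cat >> h.py <<'E'
from scipy.spatial.transform import Rotation as Ro
def go(p,ang,s=None):
    "tool-frame shift to p, then yaw so that tool y line is at ang+90deg (world)"
    s=s or read_state();R=Ro.from_rotvec(s["orientation"]).as_matrix()
    d=R.T@(np.array(p)-s["tool_pos"]);a=np.degrees(np.arctan2(R[1,0],R[0,0]))
    w=(ang-a+90)%180-90
    print("t",round(s["t"],2),"pos",np.round(s["tool_pos"],4),"d",np.round(d,4),"yaw",round(-np.radians(w),4),"xang",round(a,2),"q6",round(s["q"][5],2),"tilt",np.round(R[:2,2],3))
def lid(c,z,name=None):
    s=read_state();im=read_camera("wrist")[...,::-1];m=camera_model("wrist")
    if name:cv2.imwrite(f"pics/{name}.png",im)
    hsv=cv2.cvtColor(np.ascontiguousarray(im),cv2.COLOR_BGR2HSV)
    r={"red":(0,140,60,8,255,255),"green":(50,90,30,85,255,255),"blue":(108,90,40,128,255,255)}[c]
    k=cv2.inRange(hsv,r[:3],r[3:])
    if c=="red":k|=cv2.inRange(hsv,(174,140,60),(180,255,255))
    n,l,st,_=cv2.connectedComponentsWithStats(cv2.morphologyEx(k,cv2.MORPH_CLOSE,np.ones((7,7))))
    i=1+st[1:,4].argmax();C,_=cv2.findContours((l==i).astype(np.uint8),0,2);C=max(C,key=len)[:,0]
    P=np.array([pt(m,a,b,z)[:2] for a,b in C],np.float32)
    print(c,cv2.minAreaRect(P),"bbox",st[i])
E
python3 -c "
from h import *
go((.462,-.073,.1),-2.1);lid('red',.045,'w1')"
```

```text
t 0.1 pos [0.2681 0.5362 0.2177] d [-0.4459 -0.4579  0.1184] yaw -0.4271 xang 153.43 q6 -0.09 tilt [-0.001 -0.001]Traceback (most recent call last):
  File "<string>", line 3, in <module>
    go((.462,-.073,.1),-2.1);lid('red',.045,'w1')
                             ~~~^^^^^^^^^^^^^^^^^
  File "h.py", line 27, in lid
    i=1+st[1:,4].argmax();C,_=cv2.findContours((l==i).astype(np.uint8),0,2);C=max(C,key=len)[:,0]
        ~~~~~~~~~~~~~~~^^
ValueError: attempt to get argmax of an empty sequence
```

View pics/w1.png

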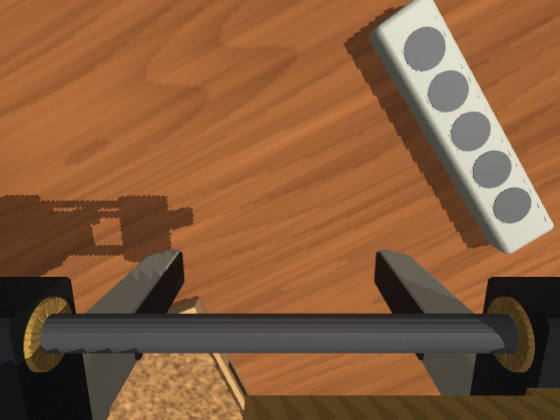

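The moves were refused because every key is required in each row. The wrist picture shows only the fingers and the table at the start pose.

>>> carry_out(
  moves=[
    {"jaw":0.093,"dx":-0.0405,"dy":-0.0416,"dz":0,"yaw":0},
    {"jaw":0.093,"dx":-0.0405,"dy":-0.0416,"dz":0,"yaw":0},
    {"jaw":0.093,"dx":-0.0405,"dy":-0.0416,"dz":0,"yaw":0},
    {"jaw":0.093,"dx":-0.0405,"dy":-0.0416,"dz":0,"yaw":0},
    {"jaw":0.093,"dx":-0.0405,"dy":-0.0416,"dz":0,"yaw":0},
    {"jaw":0.093,"dx":-0.0405,"dy":-0.0416,"dz":0,"yaw":0},
    {"jaw":0.093,"dx":-0.0405,"dy":-0.0416,"dz":0,"yaw":0},
    {"jaw":0.093,"dx":-0.0405,"dy":-0.0416,"dz":0,"yaw":0},
  ],
)

```text
t: 1.15
tool_pos: [0.4094, 0.0922, 0.2186]
orientation: [0.722, 3.057, 0.0]
force: [1.1, 0.4, -0.2]
opening: 0.0927
gripper_force: 0.0
```

>>> carry_out(
  moves=[
    {"jaw":0.093,"dx":-0.0405,"dy":-0.0416,"dz":0,"yaw":0},
    {"jaw":0.093,"dx":-0.0405,"dy":-0.0416,"dz":0,"yaw":0},
    {"jaw":0.093,"dx":-0.0405,"dy":-0.0416,"dz":0,"yaw":0},
    {"jaw":0.093,"dx":0,"dy":0,"dz":0,"yaw":-0.142},
    {"jaw":0.093,"dx":0,"dy":0,"dz":0,"yaw":-0.142},
    {"jaw":0.093,"dx":0,"dy":0,"dz":0,"yaw":-0.142},
    {"jaw":0.093,"dx":0,"dy":0,"dz":0,"yaw":0},
  ],
  grip_force=35,
)

```text
t: 2.02
tool_pos: [0.4619, -0.0719, 0.2183]
orientation: [-0.061, -3.14, -0.0]
force: [0.8, 0.2, 0.0]
opening: 0.0931
gripper_force: 0.0
```

```bash
python3 -c "
from h import *
go((.462,-.073,.1),-2.1);lid('red',.045,'w2')"
```

```text
t 2.02 pos [ 0.4619 -0.0719  0.2183] d [-0.0002 -0.0011  0.1183] yaw -0.0021 xang 177.78 q6 -1.8 tilt [-0.001  0.   ]
red ((0.4629775285720825, -0.07223403453826904), (0.05416552349925041, 0.15888161957263947), 87.40349578857422) bbox [ 249  108   60  166 9299]
```

View pics/w2.png

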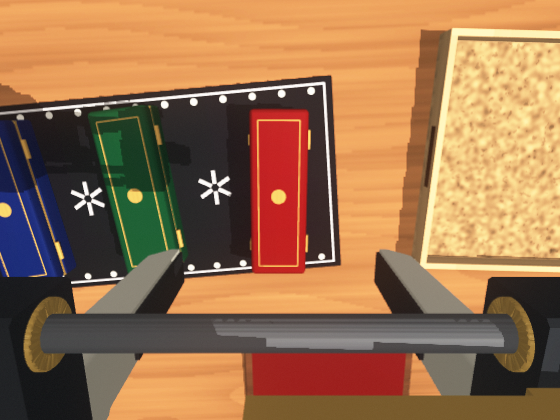

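The wrist view shows red's lid centred at (278,195), with green (135,195) and blue (5,210) to the left. Red's measured pose agrees with the top view, so I'm going down to grasp it.

>>> carry_out(
  moves=[
    {"jaw":0.093,"dx":-0.0005,"dy":-0.0005,"dz":0.05,"yaw":0.003},
    {"jaw":0.093,"dx":0,"dy":0,"dz":0.06,"yaw":0},
    {"jaw":0.093,"dx":0,"dy":0,"dz":0.05,"yaw":0},
    {"jaw":0.093,"dx":0,"dy":0,"dz":0.03,"yaw":0},
    {"jaw":0.093,"dx":0,"dy":0,"dz":0.015,"yaw":0},
    {"jaw":0.093,"dx":0,"dy":0,"dz":0,"yaw":0},
    {"jaw":0.05,"dx":0,"dy":0,"dz":0,"yaw":0},
    {"jaw":0.04,"dx":0,"dy":0,"dz":0,"yaw":0},
  ],
  grip_force=35,
)

```text
t: 3.08
tool_pos: [0.464, -0.0728, 0.0152]
orientation: [0.065, 3.138, -0.001]
force: [-0.9, -0.1, -0.1]
opening: 0.0771
gripper_force: 0.0
```

>>> carry_out(
  moves=[
    {"jaw":0.04,"dx":0,"dy":0,"dz":0,"yaw":0},
    {"jaw":0.04,"dx":0,"dy":0,"dz":0,"yaw":0},
    {"jaw":0.04,"dx":0,"dy":0,"dz":0,"yaw":0},
  ],
)

```text
t: 3.45
tool_pos: [0.4628, -0.0725, 0.0139]
orientation: [0.064, 3.141, -0.0]
force: [-1.3, 0.9, 2.3]
opening: 0.0536
gripper_force: 35.0
```

>>> carry_out(
  moves=[
    {"jaw":0.04,"dx":0,"dy":0,"dz":-0.02,"yaw":0},
    {"jaw":0.04,"dx":0,"dy":0,"dz":-0.05,"yaw":0},
    {"jaw":0.04,"dx":0,"dy":0,"dz":-0.05,"yaw":0},
    {"jaw":0.04,"dx":0.05,"dy":0,"dz":0,"yaw":0},
    {"jaw":0.04,"dx":-0.05,"dy":0,"dz":0,"yaw":0},
    {"jaw":0.04,"dx":-0.05,"dy":0,"dz":0,"yaw":0},
    {"jaw":0.04,"dx":0,"dy":0,"dz":0,"yaw":0},
    {"jaw":0.04,"dx":0,"dy":0,"dz":0,"yaw":0},
  ],
)

```text
t: 4.45
tool_pos: [0.5117, -0.0743, 0.1326]
orientation: [-0.064, -3.138, -0.001]
force: [-0.3, -0.0, -3.0]
opening: 0.0543
gripper_force: 35.0
```

>>> carry_out(
  moves=[
    {"jaw":0.04,"dx":0,"dy":0,"dz":0,"yaw":0},
    {"jaw":0.04,"dx":0,"dy":0,"dz":0,"yaw":0},
    {"jaw":0.04,"dx":0,"dy":0,"dz":0,"yaw":0},
  ],
)

```text
t: 4.82
tool_pos: [0.5124, -0.0745, 0.134]
orientation: [0.064, 3.14, -0.0]
force: [0.1, -0.1, -3.8]
opening: 0.0538
gripper_force: 35.0
```

```bash
cat >> h.py <<'E'
def w():
    s=read_state();R=Ro.from_rotvec(s["orientation"]).as_matrix()
    print("t",round(s["t"],2),"F",np.round(s["force"],2),"Mtool",np.round(R.T@s["wrist_torque"],4),"dq",np.abs(s["dq"]).max().round(3), "op",round(s["opening"],4))
E
python3 -c "
from h import *
w();read_camera('top');w();read_camera('top');w()"
```

```text
t 4.83 F [ 0.1  -0.13 -3.84] Mtool [-0.0026  0.0059  0.0187] dq 0.006 op 0.0538
t 4.88 F [-0.24  0.17 -3.33] Mtool [-0.0629 -0.0212  0.008 ] dq 0.006 op 0.0539
t 4.92 F [ 1.02 -0.   -3.83] Mtool [-0.0692  0.0068 -0.0462] dq 0.005 op 0.054
```

>>> carry_out(
  moves=[
    {"jaw":0.04,"dx":0.05,"dy":0,"dz":0,"yaw":0},
    {"jaw":0.04,"dx":0.05,"dy":0,"dz":0,"yaw":0},
    {"jaw":0.04,"dx":0,"dy":0,"dz":0,"yaw":0},
    {"jaw":0.04,"dx":0,"dy":0,"dz":0,"yaw":0},
    {"jaw":0.04,"dx":0,"dy":0,"dz":0,"yaw":0},
    {"jaw":0.04,"dx":0,"dy":0,"dz":0,"yaw":0},
    {"jaw":0.04,"dx":0,"dy":0,"dz":0,"yaw":0},
  ],
)

```text
t: 5.8
tool_pos: [0.413, -0.0704, 0.1336]
orientation: [-0.064, -3.141, -0.0]
force: [-0.1, -0.3, -3.5]
opening: 0.0535
gripper_force: 35.0
```

```bash
python3 -c "
from h import *
w();read_camera('top');w();read_camera('top');w()"
```

```text
t 5.8 F [-0.11 -0.27 -3.45] Mtool [-0.0469  0.0003 -0.0043] dq 0.008 op 0.0535
t 5.85 F [-0.18  0.4  -3.58] Mtool [-0.01    0.008   0.0121] dq 0.004 op 0.0537
t 5.9 F [-0.2   0.59 -3.84] Mtool [-0.0522 -0.0282  0.0425] dq 0.007 op 0.0538
```

>>> carry_out(
  moves=[
    {"jaw":0.04,"dx":-0.06,"dy":0,"dz":0,"yaw":0},
    {"jaw":0.04,"dx":-0.06,"dy":0,"dz":0,"yaw":0},
    {"jaw":0.04,"dx":0,"dy":0,"dz":0,"yaw":0},
    {"jaw":0.04,"dx":0,"dy":0,"dz":0,"yaw":0},
    {"jaw":0.04,"dx":0,"dy":0,"dz":0,"yaw":0},
  ],
)

```text
t: 6.52
tool_pos: [0.532, -0.0753, 0.1343]
orientation: [0.064, 3.14, -0.0]
force: [0.1, -0.1, -3.2]
opening: 0.0539
gripper_force: 35.0
```

```bash
python3 -c "
from h import *
for i in range(8): w();read_camera('top')"
```

```text
t 6.53 F [ 0.14 -0.13 -3.24] Mtool [-0.0556  0.0399  0.0028] dq 0.014 op 0.0539
t 6.58 F [ 0.11  0.78 -1.67] Mtool [ 0.0014  0.019  -0.0222] dq 0.008 op 0.054
t 6.62 F [-0.67  0.45 -3.55] Mtool [-0.0681  0.0107  0.0365] dq 0.003 op 0.0538
t 6.67 F [-0.3  -0.67 -2.96] Mtool [-0.0373  0.0031 -0.0352] dq 0.005 op 0.0542
t 6.72 F [-0.49  0.19 -3.1 ] Mtool [-0.0375  0.0288  0.0297] dq 0.009 op 0.0536
t 6.78 F [ 0.22 -0.68 -1.88] Mtool [-0.0258  0.0269 -0.0214] dq 0.011 op 0.0534
t 6.83 F [-1.15 -0.22 -2.37] Mtool [-0.013   0.0045  0.021 ] dq 0.012 op 0.0535
t 6.88 F [-0.4   0.06 -2.78] Mtool [-0.0135 -0.0625  0.0067] dq 0.009 op 0.0538
```

>>> carry_out(
  moves=[
    {"jaw":0.04,"dx":0.06,"dy":0,"dz":0,"yaw":0},
    {"jaw":0.04,"dx":0.06,"dy":0,"dz":0,"yaw":0},
    {"jaw":0.04,"dx":0,"dy":0,"dz":0,"yaw":0},
    {"jaw":0.04,"dx":0,"dy":0,"dz":0,"yaw":0},
    {"jaw":0.04,"dx":0,"dy":0,"dz":0,"yaw":0},
  ],
)

```text
t: 7.55
tool_pos: [0.4141, -0.0707, 0.1345]
orientation: [0.064, 3.139, -0.001]
force: [0.2, -0.2, -2.9]
opening: 0.054
gripper_force: 35.0
```

```bash
python3 -c "
from h import *
for i in range(8): w();read_camera('top')"
```

```text
t 7.55 F [ 0.19 -0.2  -2.93] Mtool [ 0.0126 -0.0249  0.05  ] dq 0.013 op 0.054
t 7.6 F [ 0.48  0.18 -2.9 ] Mtool [-0.0525 -0.0094  0.0025] dq 0.008 op 0.0539
t 7.65 F [-0.59  0.65 -2.82] Mtool [ 0.0179 -0.0319 -0.0504] dq 0.008 op 0.054
t 7.7 F [-0.05  0.55 -3.15] Mtool [-0.0171  0.0397  0.0286] dq 0.008 op 0.054
t 7.75 F [ 0.08 -0.06 -3.53] Mtool [-0.0343 -0.0036  0.0088] dq 0.011 op 0.0537
t 7.8 F [ 0.46 -0.9  -3.13] Mtool [-0.0128  0.022  -0.0046] dq 0.009 op 0.0537
t 7.85 F [-1.2  -0.29 -2.05] Mtool [-0.0703 -0.0097  0.0326] dq 0.007 op 0.0535
t 7.9 F [ 0.87 -0.67 -3.05] Mtool [-0.0626  0.025  -0.046 ] dq 0.007 op 0.0538
```

```bash
python3 -c "
from h import *
go((.447,.294,.015),-3.4)"
```

```text
t 7.95 pos [ 0.4127 -0.0704  0.1335] d [-0.0195  0.3655  0.1185] yaw 0.0187 xang 177.67 q6 -1.82 tilt [-0.001  0.   ]
```

>>> carry_out(
  moves=[
    {"jaw":0.04,"dx":-0.0028,"dy":0.03,"dz":0,"yaw":0},
    {"jaw":0.04,"dx":-0.0028,"dy":0.06,"dz":0,"yaw":0},
    {"jaw":0.04,"dx":-0.0028,"dy":0.06,"dz":0,"yaw":0},
    {"jaw":0.04,"dx":-0.0028,"dy":0.06,"dz":0,"yaw":0},
    {"jaw":0.04,"dx":-0.0028,"dy":0.06,"dz":0,"yaw":0},
    {"jaw":0.04,"dx":-0.0028,"dy":0.06,"dz":0,"yaw":0},
    {"jaw":0.04,"dx":-0.0027,"dy":0.0355,"dz":0,"yaw":0},
    {"jaw":0.04,"dx":0,"dy":0,"dz":0,"yaw":0.019},
  ],
)

```text
t: 8.95
tool_pos: [0.4467, 0.2964, 0.1333]
orientation: [-0.09, -3.14, -0.0]
force: [0.0, -0.7, -3.3]
opening: 0.0536
gripper_force: 35.0
```

>>> carry_out(
  moves=[
    {"jaw":0.04,"dx":0,"dy":0,"dz":0.04,"yaw":0},
    {"jaw":0.04,"dx":0,"dy":0,"dz":0.03,"yaw":0},
    {"jaw":0.04,"dx":0,"dy":0,"dz":0.02,"yaw":0},
    {"jaw":0.04,"dx":0,"dy":0,"dz":0,"yaw":0},
    {"jaw":0.04,"dx":0,"dy":0,"dz":0,"yaw":0},
  ],
)

```text
t: 9.57
tool_pos: [0.4477, 0.2938, 0.0446]
orientation: [0.095, 3.139, 0.001]
force: [-0.3, 0.7, -1.9]
opening: 0.0534
gripper_force: 35.0
```

```bash
python3 -c "
from h import *
go((.447,.294,.015),-3.4);w();cv2.imwrite('pics/w3.png',read_camera('wrist')[...,::-1])"
```

```text
t 9.57 pos [0.4477 0.2938 0.0446] d [0.0008 0.0002 0.0296] yaw -0.0012 xang 176.53 q6 -1.03 tilt [0.001 0.   ]
t 9.57 F [-0.3   0.72 -1.87] Mtool [-0.0137  0.0072 -0.0407] dq 0.014 op 0.0534
```

View pics/w3.png

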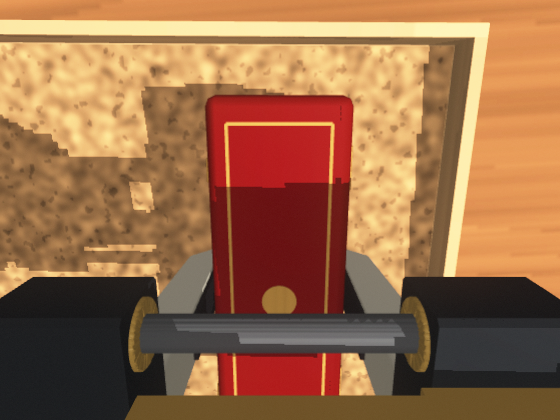

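The wrist view shows red level, clear of the far wall (row 40) and the left wall (column 440), so I'm setting it down.

>>> carry_out(
  moves=[
    {"jaw":0.04,"dx":0,"dy":0,"dz":0.012,"yaw":0},
    {"jaw":0.04,"dx":0,"dy":0,"dz":0.01,"yaw":0},
    {"jaw":0.04,"dx":0,"dy":0,"dz":0.005,"yaw":0},
    {"jaw":0.04,"dx":0,"dy":0,"dz":0.001,"yaw":0},
    {"jaw":0.04,"dx":0,"dy":0,"dz":0.001,"yaw":0},
    {"jaw":0.04,"dx":0,"dy":0,"dz":0,"yaw":0},
  ],
)

```text
t: 10.38
tool_pos: [0.4472, 0.2941, 0.015]
orientation: [0.094, 3.14, 0.0]
force: [-1.5, -0.5, -1.2]
opening: 0.0539
gripper_force: 35.0
```

```bash
python3 -c "
from h import *
go((.447,.294,.015),-3.4);
for i in range(3):w();read_camera('top')"
```

```text
t 10.38 pos [0.4472 0.2941 0.015 ] d [ 0.0002 -0.0001 -0.    ] yaw -0.0004 xang 176.58 q6 -1.03 tilt [0. 0.]
t 10.38 F [-1.45 -0.55 -1.18] Mtool [0.2086 0.1561 0.0219] dq 0.002 op 0.0539
t 10.43 F [-1.33 -0.9   0.11] Mtool [0.1476 0.1786 0.0061] dq 0.001 op 0.0539
t 10.47 F [-1.49 -0.14  0.18] Mtool [0.1903 0.2184 0.06  ] dq 0.002 op 0.0538
```

>>> carry_out(
  moves=[
    {"jaw":0.07,"dx":0,"dy":0,"dz":0,"yaw":0},
    {"jaw":0.085,"dx":0,"dy":0,"dz":0,"yaw":0},
    {"jaw":0.085,"dx":0,"dy":0,"dz":0,"yaw":0},
    {"jaw":0.085,"dx":0,"dy":0,"dz":-0.03,"yaw":0},
    {"jaw":0.09,"dx":0,"dy":0,"dz":-0.06,"yaw":0},
    {"jaw":0.093,"dx":0,"dy":0,"dz":-0.06,"yaw":0},
    {"jaw":0.093,"dx":-0.004,"dy":-0.05,"dz":-0.03,"yaw":0},
    {"jaw":0.093,"dx":-0.005,"dy":-0.06,"dz":0,"yaw":0},
  ],
)

```text
t: 11.52
tool_pos: [0.4515, 0.1838, 0.1987]
orientation: [0.09, 3.133, 0.003]
force: [0.6, -0.3, -0.7]
opening: 0.093
gripper_force: 0.0
```

>>> carry_out(
  moves=[
    {"jaw":0.093,"dx":-0.005,"dy":-0.06,"dz":0,"yaw":0},
    {"jaw":0.093,"dx":-0.005,"dy":-0.06,"dz":0,"yaw":0},
    {"jaw":0.093,"dx":-0.005,"dy":-0.06,"dz":0,"yaw":0},
    {"jaw":0.093,"dx":-0.005,"dy":-0.06,"dz":0,"yaw":0},
    {"jaw":0.093,"dx":-0.005,"dy":-0.06,"dz":0,"yaw":0},
    {"jaw":0.093,"dx":-0.005,"dy":-0.06,"dz":0,"yaw":0},
    {"jaw":0.093,"dx":0,"dy":-0.029,"dz":0,"yaw":-0.152},
    {"jaw":0.093,"dx":0,"dy":0,"dz":0,"yaw":0},
  ],
)

```text
t: 12.52
tool_pos: [0.4557, -0.2084, 0.1945]
orientation: [0.141, -3.138, 0.0]
force: [0.2, 0.5, -0.5]
opening: 0.0934
gripper_force: 0.0
```

```bash
python3 -c "
from h import *
go((.4565,-.2065,.0135),5.3);lid('green',.045,'w4');lid('blue',.045)"
```

```text
t 12.53 pos [ 0.4557 -0.2084  0.1945] d [-0.001   0.0018  0.181 ] yaw -0.0027 xang -174.86 q6 -2.19 tilt [-0. -0.]
green ((0.4571908116340637, -0.20584428310394287), (0.1569063365459442, 0.053637657314538956), 5.062160015106201) bbox [  249   109    63   175 10302]
blue ((0.46476754546165466, -0.3268088698387146), (0.15610092878341675, 0.06323351711034775), 6.612217426300049) bbox [   92   105    91   176 10806]
```

>>> carry_out(
  moves=[
    {"jaw":0.093,"dx":-0.001,"dy":0.0025,"dz":0.05,"yaw":0},
    {"jaw":0.093,"dx":0,"dy":0,"dz":0.06,"yaw":0},
    {"jaw":0.093,"dx":0,"dy":0,"dz":0.04,"yaw":0},
    {"jaw":0.093,"dx":0,"dy":0,"dz":0.02,"yaw":0},
    {"jaw":0.093,"dx":0,"dy":0,"dz":0.01,"yaw":0},
    {"jaw":0.05,"dx":0,"dy":0,"dz":0,"yaw":0},
    {"jaw":0.04,"dx":0,"dy":0,"dz":0,"yaw":0},
    {"jaw":0.04,"dx":0,"dy":0,"dz":0,"yaw":0},
  ],
)

```text
t: 13.62
tool_pos: [0.4578, -0.2043, 0.0159]
orientation: [-0.145, 3.136, -0.002]
force: [0.3, -0.7, 0.8]
opening: 0.0675
gripper_force: 0.0
```

>>> carry_out(
  moves=[
    {"jaw":0.04,"dx":0,"dy":0,"dz":0,"yaw":0},
    {"jaw":0.04,"dx":0,"dy":0,"dz":0,"yaw":0},
    {"jaw":0.04,"dx":0,"dy":0,"dz":0,"yaw":0},
  ],
)

```text
t: 14.0
tool_pos: [0.4576, -0.2046, 0.0155]
orientation: [-0.144, 3.137, -0.002]
force: [-0.3, -2.3, 5.0]
opening: 0.0541
gripper_force: 35.0
```

>>> carry_out(
  moves=[
    {"jaw":0.04,"dx":0,"dy":0,"dz":-0.02,"yaw":0},
    {"jaw":0.04,"dx":0,"dy":0,"dz":-0.05,"yaw":0},
    {"jaw":0.04,"dx":0,"dy":0,"dz":-0.05,"yaw":0},
    {"jaw":0.04,"dx":-0.06,"dy":0,"dz":0,"yaw":0},
    {"jaw":0.04,"dx":-0.06,"dy":0,"dz":0,"yaw":0},
    {"jaw":0.04,"dx":0,"dy":0,"dz":0,"yaw":0},
    {"jaw":0.04,"dx":0,"dy":0,"dz":0,"yaw":0},
    {"jaw":0.04,"dx":0,"dy":0,"dz":0,"yaw":0},
  ],
)

```text
t: 15.0
tool_pos: [0.5753, -0.1929, 0.1345]
orientation: [0.144, -3.138, -0.0]
force: [-0.3, -0.6, -3.1]
opening: 0.0541
gripper_force: 35.0
```

```bash
python3 -c "
from h import *
for i in range(8): w();read_camera('top')"
```

```text
t 15.0 F [-0.32 -0.57 -3.15] Mtool [-0.0527  0.0303  0.0067] dq 0.015 op 0.0541
t 15.05 F [ 0.4   0.21 -3.27] Mtool [-0.0408 -0.0536 -0.0039] dq 0.007 op 0.054
t 15.1 F [-0.19 -0.57 -3.35] Mtool [-0.0456 -0.0359 -0.0202] dq 0.006 op 0.054
t 15.15 F [-0.29 -0.85 -3.92] Mtool [-0.0532 -0.0118 -0.0002] dq 0.005 op 0.0537
t 15.2 F [-0.1  -0.21 -3.95] Mtool [-0.0026  0.0129  0.0112] dq 0.007 op 0.0539
t 15.25 F [ 0.6  -0.3  -3.34] Mtool [-0.0294  0.026   0.0087] dq 0.009 op 0.0541
t 15.3 F [-0.64 -0.51 -3.51] Mtool [-0.054   0.0073 -0.044 ] dq 0.008 op 0.0533
t 15.35 F [-0.52  0.07 -3.64] Mtool [0.0361 0.0517 0.0286] dq 0.006 op 0.0538
```

>>> carry_out(
  moves=[
    {"jaw":0.04,"dx":0.06,"dy":0,"dz":0,"yaw":0},
    {"jaw":0.04,"dx":0.06,"dy":0,"dz":0,"yaw":0},
    {"jaw":0.04,"dx":0,"dy":0,"dz":0,"yaw":0},
    {"jaw":0.04,"dx":0,"dy":0,"dz":0,"yaw":0},
    {"jaw":0.04,"dx":0,"dy":0,"dz":0,"yaw":0},
  ],
)

```text
t: 16.02
tool_pos: [0.4584, -0.2042, 0.1356]
orientation: [-0.145, 3.136, -0.001]
force: [-0.5, 0.5, -3.4]
opening: 0.054
gripper_force: 35.0
```

```bash
python3 -c "
from h import *
for i in range(8): w();read_camera('top')
go((.4395,.1646,.0165),-3.4)"
```

```text
t 16.02 F [-0.52  0.46 -3.36] Mtool [-0.0299 -0.0232  0.0367] dq 0.009 op 0.054
t 16.07 F [-0.14 -0.7  -3.67] Mtool [-0.0514  0.0208  0.0095] dq 0.005 op 0.0538
t 16.12 F [ 0.48  0.94 -3.25] Mtool [-0.0216 -0.0172 -0.0227] dq 0.006 op 0.0538
t 16.18 F [-0.47 -0.37 -3.54] Mtool [-0.0475  0.0126 -0.0381] dq 0.01 op 0.054
t 16.23 F [-0.32  0.53 -2.89] Mtool [-0.001  -0.0418  0.0151] dq 0.007 op 0.0538
t 16.27 F [-0.21  0.28 -3.75] Mtool [ 0.0279 -0.0228 -0.0062] dq 0.009 op 0.0538
t 16.32 F [-0.23 -0.14 -2.9 ] Mtool [-0.056  -0.0601  0.0283] dq 0.007 op 0.0534
t 16.38 F [-0.05 -0.27 -4.08] Mtool [-0.0717 -0.0645  0.0186] dq 0.005 op 0.0536
t 16.43 pos [ 0.4571 -0.2038  0.1345] d [-0.0166  0.3684  0.1181] yaw 0.1518 xang -174.7 q6 -2.19 tilt [-0.  0.]
```

```bash
cat >> h.py <<'E'
def samp(n):
    L=[]
    for i in range(n):
        s=read_state();R=Ro.from_rotvec(s["orientation"]).as_matrix();L.append([*(R.T@s["wrist_torque"]),s["force"][2]]);read_camera("top")
    L=np.array(L);print("My",np.round(L[:,1],3),"mean",L.mean(0).round(4),"se",(L.std(0)/n**.5).round(4),"t",s["t"])
E
python3 -c "
from h import *
samp(12)"
```

```text
My [-0.049 -0.046 -0.005 -0.005  0.001 -0.037 -0.058 -0.074 -0.019 -0.044
 -0.033 -0.027] mean [-0.038  -0.0331  0.0158 -3.5298] se [0.0053 0.0064 0.0081 0.0904] t 16.975
```

>>> carry_out(
  moves=[
    {"jaw":0.04,"dx":-0.0625,"dy":0,"dz":0,"yaw":0},
    {"jaw":0.04,"dx":-0.0625,"dy":0,"dz":0,"yaw":0},
    {"jaw":0.04,"dx":0.0625,"dy":0,"dz":0,"yaw":0},
    {"jaw":0.04,"dx":0.0625,"dy":0,"dz":0,"yaw":0},
    {"jaw":0.04,"dx":-0.0625,"dy":0,"dz":0,"yaw":0},
    {"jaw":0.04,"dx":-0.0625,"dy":0,"dz":0,"yaw":0},
    {"jaw":0.04,"dx":0,"dy":0,"dz":0,"yaw":0},
    {"jaw":0.04,"dx":0,"dy":0,"dz":0,"yaw":0},
  ],
)

```text
t: 18.02
tool_pos: [0.5811, -0.1921, 0.1339]
orientation: [0.146, -3.137, -0.001]
force: [-0.7, -0.3, -2.5]
opening: 0.0537
gripper_force: 35.0
```

```bash
python3 -c "
from h import *
samp(12);go((.4395,.1646,.0165),-3.4)"
```

```text
My [ 0.021 -0.032 -0.004 -0.006  0.055  0.049  0.101  0.055  0.027  0.022
  0.051  0.055] mean [-3.2700e-02  3.2900e-02  1.8000e-03 -3.2956e+00] se [0.0079 0.0099 0.0048 0.1165] t 18.575
t 18.62 pos [ 0.5813 -0.1924  0.1348] d [0.1084 0.3686 0.1182] yaw 0.1514 xang -174.72 q6 -2.07 tilt [ 0. -0.]
```

>>> carry_out(
  moves=[
    {"jaw":0.04,"dx":0.04,"dy":0,"dz":0,"yaw":0},
    {"jaw":0.04,"dx":0.045,"dy":0,"dz":0,"yaw":0},
    {"jaw":0.04,"dx":0.039,"dy":0,"dz":0,"yaw":0},
    {"jaw":0.04,"dx":0,"dy":0,"dz":0.05,"yaw":0},
    {"jaw":0.04,"dx":0,"dy":0,"dz":0.04,"yaw":0},
    {"jaw":0.04,"dx":0,"dy":0,"dz":0.018,"yaw":0},
    {"jaw":0.04,"dx":0,"dy":0,"dz":0,"yaw":0},
    {"jaw":0.04,"dx":0,"dy":0,"dz":0,"yaw":0},
  ],
)

```text
t: 19.62
tool_pos: [0.4593, -0.2045, 0.0284]
orientation: [-0.145, 3.136, -0.002]
force: [0.1, -0.2, -3.5]
opening: 0.0534
gripper_force: 35.0
```

```bash
python3 -c "
from h import *
go((.4576,-.2046,.0155),5.2)"
```

```text
t 19.62 pos [ 0.4593 -0.2045  0.0284] d [0.0017 0.0001 0.0129] yaw 0.0016 xang -174.71 q6 -2.18 tilt [ 0.002 -0.001]
```

>>> carry_out(
  moves=[
    {"jaw":0.04,"dx":0,"dy":0,"dz":0.008,"yaw":0},
    {"jaw":0.04,"dx":0,"dy":0,"dz":0.0035,"yaw":0},
    {"jaw":0.04,"dx":0,"dy":0,"dz":0.001,"yaw":0},
    {"jaw":0.04,"dx":0,"dy":0,"dz":0,"yaw":0},
    {"jaw":0.06,"dx":0,"dy":0,"dz":0,"yaw":0},
    {"jaw":0.085,"dx":0,"dy":0,"dz":0,"yaw":0},
    {"jaw":0.085,"dx":0,"dy":0,"dz":0,"yaw":0},
    {"jaw":0.085,"dx":0,"dy":0,"dz":-0.03,"yaw":0},
  ],
)

```text
t: 20.62
tool_pos: [0.4557, -0.2025, 0.0419]
orientation: [0.145, -3.134, -0.005]
force: [-0.3, 0.8, 0.8]
opening: 0.0833
gripper_force: 0.0
```

>>> carry_out(
  moves=[
    {"jaw":0.093,"dx":0,"dy":0,"dz":-0.06,"yaw":0},
    {"jaw":0.093,"dx":0,"dy":0,"dz":-0.06,"yaw":0},
    {"jaw":0.093,"dx":0.001,"dy":-0.045,"dz":-0.03,"yaw":0},
    {"jaw":0.093,"dx":0.002,"dy":-0.05,"dz":0,"yaw":0},
    {"jaw":0.093,"dx":0.001,"dy":-0.033,"dz":0,"yaw":-0.024},
    {"jaw":0.093,"dx":0,"dy":0,"dz":0,"yaw":0},
    {"jaw":0.093,"dx":0,"dy":0,"dz":0,"yaw":0},
  ],
)

```text
t: 21.5
tool_pos: [0.4655, -0.3309, 0.1937]
orientation: [0.182, -3.136, -0.002]
force: [1.4, 0.1, 0.7]
opening: 0.093
gripper_force: 0.0
```

```bash
python3 -c "
from h import *
go((.465,-.332,.0145),6.6);lid('blue',.045,'w5');lid('green',.045)"
```

```text
t 21.5 pos [ 0.4655 -0.3309  0.1937] d [ 0.0006 -0.0012  0.1792] yaw 0.0005 xang -173.37 q6 -2.39 tilt [-0.001  0.001]
blue ((0.46639615297317505, -0.33315587043762207), (0.1581987887620926, 0.05399966239929199), 6.77164888381958) bbox [  243   107    65   177 10578]
green ((0.4534834623336792, -0.20966382324695587), (0.14989273250102997, 0.06354734301567078), 5.3300299644470215) bbox [  376   114    89   168 10253]
```

View pics/w5.png

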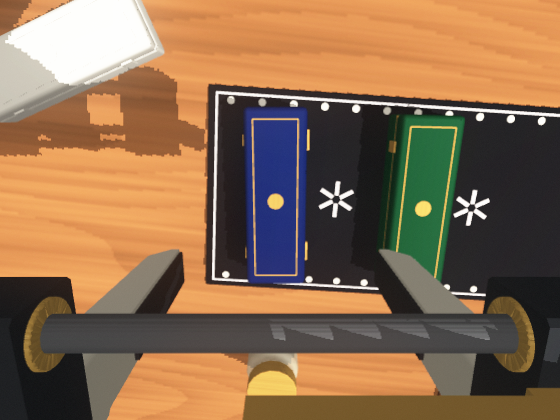

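Blue is at (276,200) directly below, and green stands flat where I returned it (423,208). The jar is visible at (270,375), so I'll shake well above it.

>>> carry_out(
  moves=[
    {"jaw":0.093,"dx":-0.001,"dy":-0.0022,"dz":0.05,"yaw":0},
    {"jaw":0.093,"dx":0,"dy":0,"dz":0.06,"yaw":0},
    {"jaw":0.093,"dx":0,"dy":0,"dz":0.04,"yaw":0},
    {"jaw":0.093,"dx":0,"dy":0,"dz":0.02,"yaw":0},
    {"jaw":0.093,"dx":0,"dy":0,"dz":0.009,"yaw":0},
    {"jaw":0.05,"dx":0,"dy":0,"dz":0,"yaw":0},
    {"jaw":0.04,"dx":0,"dy":0,"dz":0,"yaw":0},
    {"jaw":0.04,"dx":0,"dy":0,"dz":0,"yaw":0},
  ],
)

```text
t: 22.6
tool_pos: [0.4679, -0.3345, 0.0166]
orientation: [-0.182, 3.135, -0.003]
force: [-0.6, 0.2, -0.0]
opening: 0.0676
gripper_force: 0.0
```

>>> carry_out(
  moves=[
    {"jaw":0.04,"dx":0,"dy":0,"dz":0,"yaw":0},
    {"jaw":0.04,"dx":0,"dy":0,"dz":0,"yaw":0},
    {"jaw":0.04,"dx":0,"dy":0,"dz":0,"yaw":0},
  ],
)

```text
t: 22.98
tool_pos: [0.4672, -0.3339, 0.0157]
orientation: [-0.182, 3.136, -0.001]
force: [-1.6, 0.9, 4.9]
opening: 0.0541
gripper_force: 35.0
```

>>> carry_out(
  moves=[
    {"jaw":0.04,"dx":0,"dy":0,"dz":-0.02,"yaw":0},
    {"jaw":0.04,"dx":0,"dy":0,"dz":-0.05,"yaw":0},
    {"jaw":0.04,"dx":0,"dy":0,"dz":-0.05,"yaw":0},
    {"jaw":0.04,"dx":-0.06,"dy":0,"dz":0,"yaw":0},
    {"jaw":0.04,"dx":-0.06,"dy":0,"dz":0,"yaw":0},
    {"jaw":0.04,"dx":0,"dy":0,"dz":0,"yaw":0},
    {"jaw":0.04,"dx":0,"dy":0,"dz":0,"yaw":0},
    {"jaw":0.04,"dx":0,"dy":0,"dz":0,"yaw":0},
  ],
)

```text
t: 23.98
tool_pos: [0.5852, -0.3202, 0.1358]
orientation: [0.181, -3.136, 0.001]
force: [0.3, 0.5, -2.4]
opening: 0.0537
gripper_force: 35.0
```

```bash
python3 -c "
from h import *
samp(15)"
```

```text
My [-0.009  0.028 -0.031 -0.037 -0.002  0.002  0.013  0.02   0.058 -0.035
  0.008  0.043 -0.01  -0.022 -0.042] mean [-6.2500e-02 -1.1000e-03 -5.5000e-03 -2.7632e+00] se [0.0075 0.0075 0.0058 0.1136] t 24.675
```

>>> carry_out(
  moves=[
    {"jaw":0.04,"dx":0.06,"dy":0,"dz":0,"yaw":0},
    {"jaw":0.04,"dx":0.06,"dy":0,"dz":0,"yaw":0},
    {"jaw":0.04,"dx":0,"dy":0,"dz":0,"yaw":0},
    {"jaw":0.04,"dx":0,"dy":0,"dz":0,"yaw":0},
    {"jaw":0.04,"dx":0,"dy":0,"dz":0,"yaw":0},
  ],
)

```text
t: 25.35
tool_pos: [0.4683, -0.3339, 0.1359]
orientation: [-0.183, 3.135, -0.002]
force: [0.4, -0.5, -3.6]
opening: 0.0538
gripper_force: 35.0
```

```bash
python3 -c "
from h import *
samp(15);go((.4395,.1646,.0165),-3.4)"
```

```text
My [-0.055 -0.047 -0.005  0.007 -0.014  0.029 -0.028  0.019 -0.025 -0.02
  0.013 -0.     0.033 -0.034  0.021] mean [-3.4800e-02 -7.0000e-03  2.0000e-03 -3.0218e+00] se [0.0066 0.0068 0.0053 0.0839] t 26.05
t 26.1 pos [ 0.4669 -0.3337  0.1351] d [-0.0305  0.4981  0.1186] yaw 0.1755 xang -173.34 q6 -2.4 tilt [ 0. -0.]
```

Blue shows no shift (−0.001 to −0.007 N·m), while green swung from −0.033 to +0.033. Green is the one that rattles, so blue goes to the tray.

>>> carry_out(
  moves=[
    {"jaw":0.04,"dx":-0.003,"dy":0.03,"dz":0,"yaw":0},
    {"jaw":0.04,"dx":-0.003,"dy":0.06,"dz":0,"yaw":0},
    {"jaw":0.04,"dx":-0.004,"dy":0.06,"dz":0,"yaw":0},
    {"jaw":0.04,"dx":-0.004,"dy":0.06,"dz":0,"yaw":0},
    {"jaw":0.04,"dx":-0.004,"dy":0.06,"dz":0,"yaw":0},
    {"jaw":0.04,"dx":-0.004,"dy":0.06,"dz":0,"yaw":0},
    {"jaw":0.04,"dx":-0.004,"dy":0.06,"dz":0,"yaw":0},
    {"jaw":0.04,"dx":-0.004,"dy":0.06,"dz":0,"yaw":0},
  ],
)

```text
t: 27.1
tool_pos: [0.4444, 0.1187, 0.1356]
orientation: [-0.182, 3.135, 0.0]
force: [1.2, -0.1, -1.8]
opening: 0.0541
gripper_force: 35.0
```

>>> carry_out(
  moves=[
    {"jaw":0.04,"dx":0,"dy":0.048,"dz":0,"yaw":0},
    {"jaw":0.04,"dx":0,"dy":0,"dz":0,"yaw":0.176},
    {"jaw":0.04,"dx":0,"dy":0,"dz":0.04,"yaw":0},
    {"jaw":0.04,"dx":0,"dy":0,"dz":0.03,"yaw":0},
    {"jaw":0.04,"dx":0,"dy":0,"dz":0.02,"yaw":0},
    {"jaw":0.04,"dx":0,"dy":0,"dz":0,"yaw":0},
    {"jaw":0.04,"dx":0,"dy":0,"dz":0,"yaw":0},
  ],
)

```text
t: 27.98
tool_pos: [0.4398, 0.1646, 0.0462]
orientation: [0.094, 3.139, 0.001]
force: [0.3, -0.4, -2.6]
opening: 0.0536
gripper_force: 35.0
```

```bash
python3 -c "
from h import *
go((.4395,.1646,.0167),-3.4);lid('red',.046);cv2.imwrite('pics/w6.png',read_camera('wrist')[...,::-1])"
```

```text
t 27.98 pos [0.4398 0.1646 0.0462] d [ 0.0003 -0.      0.0295] yaw -0.0005 xang 176.57 q6 -1.26 tilt [0.001 0.   ]
red ((0.41561734676361084, 0.27903780341148376), (0.055724114179611206, 0.09571170806884766), 86.5865478515625) bbox [  451    98   109   201 16690]
```

View pics/w6.png

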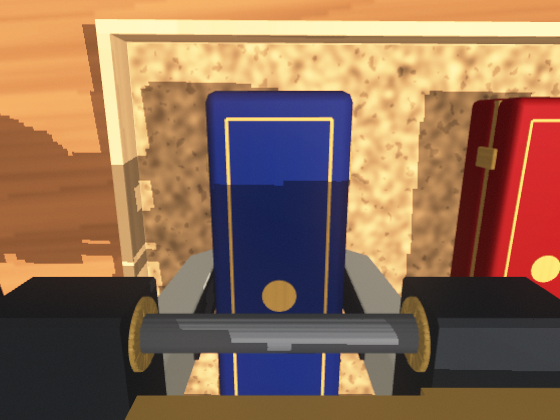

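Blue is held level, clear of the walls (column 130, row 40), with red flat beside it at (540,200). I'm lowering and releasing it.

>>> carry_out(
  moves=[
    {"jaw":0.04,"dx":0,"dy":0,"dz":0.012,"yaw":0},
    {"jaw":0.04,"dx":0,"dy":0,"dz":0.01,"yaw":0},
    {"jaw":0.04,"dx":0,"dy":0,"dz":0.005,"yaw":0},
    {"jaw":0.04,"dx":0,"dy":0,"dz":0.0015,"yaw":0},
    {"jaw":0.04,"dx":0,"dy":0,"dz":0.001,"yaw":0},
    {"jaw":0.04,"dx":0,"dy":0,"dz":0,"yaw":0},
  ],
)

```text
t: 28.82
tool_pos: [0.4389, 0.1645, 0.0166]
orientation: [-0.094, -3.14, 0.0]
force: [-8.0, -2.1, 11.4]
opening: 0.0535
gripper_force: 35.0
```

>>> carry_out(
  moves=[
    {"jaw":0.07,"dx":0,"dy":0,"dz":0,"yaw":0},
    {"jaw":0.085,"dx":0,"dy":0,"dz":0,"yaw":0},
    {"jaw":0.085,"dx":0,"dy":0,"dz":0,"yaw":0},
    {"jaw":0.085,"dx":0,"dy":0,"dz":-0.03,"yaw":0},
    {"jaw":0.09,"dx":0,"dy":0,"dz":-0.06,"yaw":0},
    {"jaw":0.093,"dx":0,"dy":0,"dz":-0.06,"yaw":0},
    {"jaw":0.093,"dx":0,"dy":-0.04,"dz":-0.03,"yaw":0},
    {"jaw":0.093,"dx":0,"dy":0,"dz":0,"yaw":0},
  ],
)

```text
t: 29.82
tool_pos: [0.4387, 0.1234, 0.1991]
orientation: [0.097, 3.134, 0.001]
force: [1.0, 0.2, -1.0]
opening: 0.093
gripper_force: 0.0
```

```bash
python3 -c "
from h import *
go((.4575,-.2050,.195),5.1);cv2.imwrite('pics/t2.png',read_camera('top')[...,::-1])"
```

```text
t 29.82 pos [0.4387 0.1234 0.1991] d [-0.0391 -0.3266  0.004 ] yaw -0.1508 xang 176.46 q6 -1.35 tilt [0.006 0.   ]
```

View pics/t2.png

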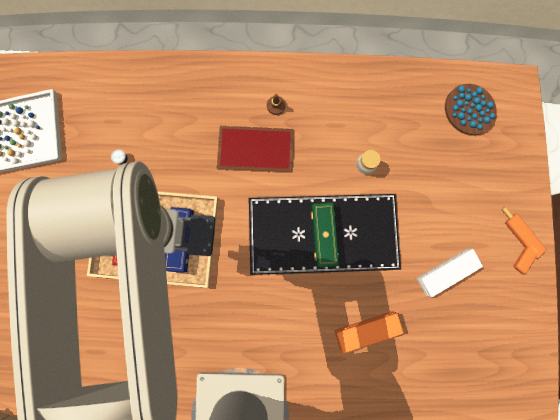

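The top view shows red and blue in the tray under the arm and green on the board at (325,234), with the other things untouched. Next is green.

>>> carry_out(
  moves=[
    {"jaw":0.093,"dx":-0.006,"dy":-0.05,"dz":0,"yaw":0},
    {"jaw":0.093,"dx":-0.007,"dy":-0.06,"dz":0,"yaw":0},
    {"jaw":0.093,"dx":-0.007,"dy":-0.06,"dz":0,"yaw":0},
    {"jaw":0.093,"dx":-0.007,"dy":-0.06,"dz":0,"yaw":0},
    {"jaw":0.093,"dx":-0.007,"dy":-0.06,"dz":0,"yaw":0},
    {"jaw":0.093,"dx":-0.005,"dy":-0.0366,"dz":0,"yaw":0},
    {"jaw":0.093,"dx":0,"dy":0,"dz":0,"yaw":-0.151},
    {"jaw":0.093,"dx":0,"dy":0,"dz":0,"yaw":0},
  ],
)

```text
t: 30.88
tool_pos: [0.4555, -0.2032, 0.1935]
orientation: [0.141, -3.136, -0.003]
force: [0.0, 0.4, 0.2]
opening: 0.093
gripper_force: 0.0
```

```bash
python3 -c "
from h import *
lid('green',.045);go((.4575,-.2050,.0145),5.1)"
```

```text
green ((0.4575340151786804, -0.2032994031906128), (0.15698733925819397, 0.053449541330337524), 5.298404216766357) bbox [  246   110    64   175 10349]
t 30.93 pos [ 0.4556 -0.2029  0.1939] d [-0.0021 -0.0026  0.1794] yaw -0.0006 xang -174.94 q6 -2.18 tilt [-0.002  0.002]
```

>>> carry_out(
  moves=[
    {"jaw":0.093,"dx":-0.002,"dy":-0.0005,"dz":0.05,"yaw":0},
    {"jaw":0.093,"dx":0,"dy":0,"dz":0.06,"yaw":0},
    {"jaw":0.093,"dx":0,"dy":0,"dz":0.04,"yaw":0},
    {"jaw":0.093,"dx":0,"dy":0,"dz":0.02,"yaw":0},
    {"jaw":0.093,"dx":0,"dy":0,"dz":0.009,"yaw":0},
    {"jaw":0.05,"dx":0,"dy":0,"dz":0,"yaw":0},
    {"jaw":0.04,"dx":0,"dy":0,"dz":0,"yaw":0},
    {"jaw":0.04,"dx":0,"dy":0,"dz":0,"yaw":0},
  ],
  grip_force=40,
)

```text
t: 31.92
tool_pos: [0.459, -0.2046, 0.0178]
orientation: [-0.143, 3.137, -0.002]
force: [0.2, 0.4, -0.4]
opening: 0.0676
gripper_force: 0.0
```

>>> carry_out(
  moves=[
    {"jaw":0.04,"dx":0,"dy":0,"dz":0,"yaw":0},
    {"jaw":0.04,"dx":0,"dy":0,"dz":0,"yaw":0},
    {"jaw":0.04,"dx":0,"dy":0,"dz":0,"yaw":0},
    {"jaw":0.04,"dx":0,"dy":0,"dz":-0.02,"yaw":0},
    {"jaw":0.04,"dx":0,"dy":0,"dz":-0.05,"yaw":0},
    {"jaw":0.04,"dx":0,"dy":0,"dz":-0.05,"yaw":0},
    {"jaw":0.04,"dx":0,"dy":0,"dz":-0.05,"yaw":0},
  ],
)

```text
t: 32.8
tool_pos: [0.4573, -0.2038, 0.1872]
orientation: [0.143, -3.137, -0.001]
force: [0.9, 0.1, -3.7]
opening: 0.0536
gripper_force: 40.0
```

>>> carry_out(
  moves=[
    {"jaw":0.04,"dx":-0.06,"dy":0,"dz":0,"yaw":0},
    {"jaw":0.04,"dx":-0.06,"dy":0,"dz":0,"yaw":0},
    {"jaw":0.04,"dx":0,"dy":0,"dz":0,"yaw":0},
    {"jaw":0.04,"dx":0,"dy":0,"dz":0,"yaw":0},
    {"jaw":0.04,"dx":0,"dy":0,"dz":0,"yaw":0},
    {"jaw":0.04,"dx":0,"dy":0,"dz":0,"yaw":0},
    {"jaw":0.04,"dx":0,"dy":0,"dz":0,"yaw":0},
    {"jaw":0.04,"dx":0,"dy":0,"dz":0,"yaw":0},
  ],
)

```text
t: 33.8
tool_pos: [0.5774, -0.1934, 0.1871]
orientation: [-0.143, 3.138, -0.001]
force: [-0.4, -0.3, -2.9]
opening: 0.0538
gripper_force: 40.0
```

```bash
python3 -c "
from h import *
samp(15)"
```

```text
My [ 0.01   0.025  0.074  0.043  0.047  0.042  0.068  0.055  0.065  0.036
  0.034  0.018  0.068 -0.019 -0.013] mean [-4.6300e-02  3.6800e-02 -1.1000e-03 -3.2558e+00] se [0.0067 0.0071 0.0067 0.1337] t 34.5
```

>>> carry_out(
  moves=[
    {"jaw":0.04,"dx":0.06,"dy":0,"dz":0,"yaw":0},
    {"jaw":0.04,"dx":0.06,"dy":0,"dz":0,"yaw":0},
    {"jaw":0.04,"dx":0,"dy":0,"dz":0,"yaw":0},
    {"jaw":0.04,"dx":0,"dy":0,"dz":0,"yaw":0},
    {"jaw":0.04,"dx":0,"dy":0,"dz":0,"yaw":0},
    {"jaw":0.04,"dx":0,"dy":0,"dz":0,"yaw":0},
    {"jaw":0.04,"dx":0,"dy":0,"dz":0,"yaw":0},
    {"jaw":0.04,"dx":0,"dy":0,"dz":0,"yaw":0},
  ],
)

```text
t: 35.55
tool_pos: [0.4583, -0.2041, 0.1865]
orientation: [0.144, -3.138, -0.0]
force: [-0.5, -0.5, -2.5]
opening: 0.0536
gripper_force: 40.0
```

```bash
python3 -c "
from h import *
samp(15);go((.6825,-.0234,.185),0)"
```

```text
My [ 0.023 -0.029 -0.079 -0.021 -0.009  0.018 -0.015 -0.03  -0.026 -0.036
 -0.025 -0.063  0.022  0.017 -0.012] mean [-3.9100e-02 -1.7600e-02  2.3000e-03 -3.0784e+00] se [0.0073 0.0074 0.0104 0.1323] t 36.25
t 36.3 pos [ 0.4581 -0.2041  0.1867] d [-0.24    0.1595  0.0017] yaw 0.0912 xang -174.77 q6 -2.18 tilt [ 0. -0.]
```

Green is confirmed: +0.037 against −0.018 N·m. I'm carrying it to the pad.

>>> carry_out(
  moves=[
    {"jaw":0.04,"dx":-0.02,"dy":0.0133,"dz":0,"yaw":0},
    {"jaw":0.04,"dx":-0.04,"dy":0.0266,"dz":0,"yaw":0},
    {"jaw":0.04,"dx":-0.04,"dy":0.0266,"dz":0,"yaw":0},
    {"jaw":0.04,"dx":-0.04,"dy":0.0266,"dz":0,"yaw":0},
    {"jaw":0.04,"dx":-0.04,"dy":0.0266,"dz":0,"yaw":0},
    {"jaw":0.04,"dx":-0.035,"dy":0.0233,"dz":0,"yaw":0},
    {"jaw":0.04,"dx":-0.025,"dy":0.0165,"dz":0.01,"yaw":0},
    {"jaw":0.04,"dx":0,"dy":0,"dz":0.015,"yaw":0.045},
  ],
)

```text
t: 37.3
tool_pos: [0.6842, -0.0215, 0.1613]
orientation: [-0.075, 3.14, 0.001]
force: [0.9, -0.4, -4.0]
opening: 0.054
gripper_force: 40.0
```

>>> carry_out(
  moves=[
    {"jaw":0.04,"dx":0,"dy":0,"dz":0,"yaw":0.046},
    {"jaw":0.04,"dx":0,"dy":0,"dz":0,"yaw":0},
    {"jaw":0.04,"dx":0,"dy":0,"dz":0,"yaw":0},
    {"jaw":0.04,"dx":0,"dy":0,"dz":0,"yaw":0},
    {"jaw":0.04,"dx":0,"dy":0,"dz":0,"yaw":0},
  ],
)

```text
t: 37.92
tool_pos: [0.6826, -0.0235, 0.1619]
orientation: [-0.001, 3.141, -0.0]
force: [0.6, 0.3, -3.9]
opening: 0.0537
gripper_force: 40.0
```

```bash
python3 -c "
from h import *
go((.6825,-.0234,.162),0);w()
cv2.imwrite('pics/s3.png',read_camera('scene')[...,::-1])"
```

```text
t 37.92 pos [ 0.6826 -0.0235  0.1619] d [ 0.0001  0.0001 -0.0001] yaw 0.0004 xang -179.98 q6 -1.68 tilt [ 0. -0.]
t 37.92 F [ 0.59  0.27 -3.9 ] Mtool [ 0.0123 -0.0269  0.0384] dq 0.003 op 0.0537
```

View pics/s3.png

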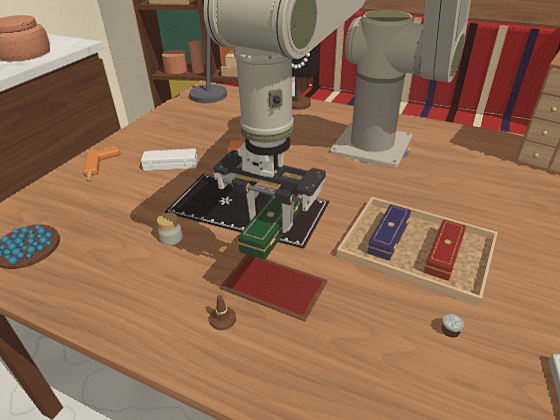

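The scene view shows green held level above the pad at (270,230). Blue (390,232) and red (446,247) stand lid up in the tray, and the jar, loupe and cone are untouched.

```bash
python3 -c "
from plant import close_job
print(close_job())"
```

```text
the job is handed in; nothing more can be done
None
```

The green case rattles: I finished with it held level and still, about 145 mm above the middle of the red leather pad, with the sound red and blue cases lid up side by side in the tray, and handed the job in at about 38 s.

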